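Rock the diverter gate over and feed the jars down the other chute

TASK

The seesaw gate of the jar diverter leans towards one of the two trays: with a fingertip, rock it over its pivot so that it leans to the other side and stays there. Then push the two small jars that wait on the ledge off its end onto the gate, so that both slide down by themselves into the tray on that other side. Do not lift or carry the jars, do not touch them once they have left the gate, and leave the carton, the bottle and the tall jar standing beside the diverter where they are.

Things in the scene. Friction and masses are not known exactly. Their poses are not given: they have to be found in the camera images.
- stand: Fixed diverter stand, about 230 x 750 mm. Origin on the table top below the middle of the gate's pivot; x points from the ledge over the gate (the way the jars are pushed), y to the left chute, z up. The gate lies at stand x = -32 to 36 mm; a clear guard along its far side stops the jars. Chutes slope down from stand y = +-112 mm to the trays.
- gate (a joint): Tilt of the seesaw gate, rad, -0.4 to 0.4 between stops. Positive: left (+y) end up, feeds the right (-y) tray; negative: right end up, feeds the left tray. Pivot along stand x, 75 mm above the table. Top-heavy: it always falls to a stop and stays; about 1 N down on the raised end rocks it, past level it falls by itself.
- gate_left (a point): Point on the floor of the gate (a steel trough 240 mm long along stand y, 68 mm wide, floor 40 mm above the pivot), mid-width, 95 mm left of its middle, 25 mm from the end. About 149 mm above the table when this end is up, 75 mm when down (and then 30 mm farther out). Press straight down here. Side walls: 21 mm high (ledge side), 32 mm (far side).
- gate_right (a point): The same point near the gate's right end.
- ledge_edge (a point): Middle of the ledge's edge at the gate, on its top face, at stand x = -30, y = 0 mm. The ledge is a level steel strip 138 mm above the table, 60 mm wide, running 130 mm back from here (to stand x = -160), open at both ends, with a guide 8 mm high and 4 mm wide along each side (51 mm between them).
- front_jar_center (a point): Centre of the jar nearer the gate: a squat closed white cream jar, 44 mm across, 26 mm high, about 50 g, slippery, standing on the ledge 30 to 50 mm before its edge.
- rear_jar_center (a point): Centre of the second, identical jar, standing behind the first on the ledge (farther from the gate, about 95 mm before the edge). Pushed along the ledge it pushes the first before it. A jar whose rear has passed the ledge's edge drops onto the gate and slides down by itself.
- tray_left (a point): Foot of the left (+y) chute: middle of the inner edge of the white catch tray's floor (4 mm above the table, at stand x = 2, y = 226 mm). The tray reaches 144 mm outwards (+y) from here and 73 mm to either side, walls 55 mm high; axes as the stand's.
- tray_right (a point): The same for the right (-y) chute, mirrored (stand y = -226 mm; its tray reaches 144 mm towards -y).
- carton: Bystander: white carton with a blue band, 52 x 52 x 85 mm, standing left of the ledge; origin at the centre of its underside.
- bottle: Bystander: white bottle with blue cap, 44 mm across, 95 mm high, standing right of the ledge; origin at the centre of its underside.
- tall_jar: Bystander: white jar with blue cap, 52 mm across, 58 mm high, standing beyond the gate; origin at the centre of its underside.

How it is judged:
By the outcome, as a careful person would: the job done as asked, in the order asked, and still so for the second after the job is handed in, with the robot touching nothing.
It also fails if it takes over 48 s, if anything falls off the work surface, if the arm or the gripper's body presses on something with over 40 N, if the wrist force passes 120 N, or if a joint passes its speed limit or range.

ROBOT

A 7-joint arm with a two-finger parallel gripper is mounted at the origin on the work surface. World frame = base frame: x ahead of the robot, y to its left, z up, the work surface at z = 0. Lengths are in m, angles in rad, forces in N, time in s.
With the tool pointing down it reaches from about 0.4 to 0.9 m from the base axis. Payload 5.6 kg.
Tool frame: the origin (TCP) lies at the very end of the fingers, on their centre line; the grasp point (between the pads) lies 19 mm behind it; z points along the fingers, y is the direction in which the jaws open and shut (so a half turn about z gives the same grasp; the last joint's range is limited). The gripper opens to 92 mm and grips with 3 to 60 N. Pads are 20 mm wide; open, the fingers measure 128 mm over their backs; the gripper's body (75 mm by 189 mm) begins 69 mm behind the grasp point.
Start: joints at [1.233, 0.468, -0.012, 1.603, 0.006, 1.071, -0.056], TCP at [0.189, -0.622, 0.178] pointing down, gripper open.
Joint ranges: [-2.53, 2.53], [-0.31, 2.02], [-1.57, 1.55], [0.28, 2.44], [-1.29, 4.43], [0.15, 1.84], [-2.92, 2.92]. Speed limits (rad/s): [2.57, 2.57, 3.14, 3.14, 3.14, 3.14, 3.14].

INTERFACE

Orientations are given as a rotation vector (axis times angle).
In Python, from rig import manip, viewer, nets gives the robot as it stands. The module is installed in compiled form; this text tells all that it offers.
- The arm moves only by the tool play_rows, never from a script. Its argument "targets" is a list of rows, each a list of 3 entries, a list of its own where there are three numbers: the turn, a rotation vector about the tool's x, y, z in rad, then the shift along the tool's x, y, z in cm, then the opening, from 0 (shut) to 1 (fully open). In form: [[[wx, wy, wz], [tx, ty, tz], grip], ...]. A call has exactly 10 rows; each row is the pose to reach, as a shift and turn from the pose commanded when the call began, along the tool's axes at that moment; what a row does not reach only later rows make up. A row lasts 1/10 s, in which the tool goes at most 50 mm and 8.59 degrees, less where a joint would pass 70% of its speed; a pose out of reach is approached as far as the arm can. A call with a gripper value outside its range is refused whole. The fingers move at their own pace and stop on an object; the grip force is fixed at half the most. Time passes only in rows, so rows that repeat a pose let the fingers close, or fill a call up. It gives the time, the measured TCP pose, the force and the opening at its end, in the units of the state.
- manip.get_obs(): the state, without advancing time (a new reading comes with each control period).
- viewer.grab_frame(name): name is "scene" or "top" or "wrist"; returns the picture (420x560x3 uint8, red, green, blue); there is no depth.
- viewer.calibration(name): a dict with "K" (3x3 intrinsics, pixels), "cam_to_world" (4x4, takes a point from camera to world coordinates). Camera axes: x right, y up, looking along -z (the intrinsics and any distortion apply to the point x, -y, -z); pixel columns grow to the right and rows downward; lengths in m; the calibration is good to about 2 mm. A picture is of the moment at which its call begins: read the wrist's pose just before it. calibration takes no time and is no camera call; for the wrist camera it gives the pose at the moment of the call.
- manip.close_job(): hands the job in, once; it reports no verdict.
Trained networks look in the newest picture that a camera, given by its name, has taken for a name from the list of things; names that differ only in an ending like _2 or _b are one class to them, and where a whole thing is asked for, a point or a joint stands for the part that bears it (a point fixed in the world has none). Each returns a list of dicts, best first, with "p" (0 to 1); they miss things now and then, are a little off and sometimes report something else, mostly with a low value. They report only what shows in the picture. A call takes as long as a camera call.
- nets.silhouettes(camera, target): "region" (420x560 bool, what is visible of it) and "pixel" ([column, row] in pixels, amid what is visible of it).
The state is a dict: "clock": time; "q": joint angles; "dq": joint speeds; "joint_torque": joint torques, N m; "ee_pos": TCP position; "ee_rot": TCP orientation; "contact_force": force on the tool from outside, world axes, zero at the start; "wrist_torque": the same for the moment, N m; "opening": finger opening in m.
Only numpy, scipy, OpenCV 4.12 (cv2) and the standard library are available. Lean on these libraries where they do the work, as an engineer would, in place of code of your own. Each camera call takes 0.05 s, during which the arm holds its last target.

## Working session

There is one attempt and no reset: what is moved stays moved. The work goes in short steps, Python scripts to look and compute and a tool call to move; the robot and the scene stay as the last step left them, time stands still between calls to the robot, and variables do not carry over. Pictures are saved under pics/ and viewed, and the job is handed in when it is done.

Besides the shell and the picture viewer there is one more tool, called after "Call:" as name([rows], argument=value, ...), one row to a line, values as JSON. play_rows: Moves the arm, as the interface text tells. Its arguments: {"type":"object","properties":{"targets":{"type":"array"}},"required":["targets"]}

```bash
mkdir -p pics; python3 - <<'E'
from rig import manip, viewer, nets
import cv2,numpy as np
o=manip.get_obs();print(o['clock'],o['ee_pos'],o['ee_rot'],o['opening'])
for n in ['scene','top']:
    f=viewer.grab_frame(n);cv2.imwrite(f'pics/{n}0.png',f[...,::-1])
    c=viewer.calibration(n);print(n,np.round(c['K'],1).tolist(),np.round(c['cam_to_world'],3).tolist(),[k for k in c])
np.savez('cal.npz',**{n+k:viewer.calibration(n)[k] for n in ['scene','top'] for k in ['K','cam_to_world']})
E
```

```text
0.0 [ 0.18860748 -0.62137504  0.17716013] [-3.10587292e+00 -4.61043598e-01  5.73603704e-04] 0.09185577402118733
scene [[514.4, 0.0, 266.8], [0.0, 514.4, 209.3], [0.0, 0.0, 1.0]] [[-0.816, -0.355, 0.456, 1.054], [0.578, -0.523, 0.627, 0.669], [0.016, 0.775, 0.632, 0.755], [0.0, 0.0, 0.0, 1.0]] ['K', 'cam_to_world']
top [[422.1, 0.0, 276.2], [0.0, 422.1, 215.2], [0.0, 0.0, 1.0]] [[0.0, 0.991, -0.134, 0.479], [-1.0, -0.002, -0.016, 0.036], [-0.016, 0.134, 0.991, 0.945], [0.0, 0.0, 0.0, 1.0]] ['K', 'cam_to_world']
```

View pics/scene0.png

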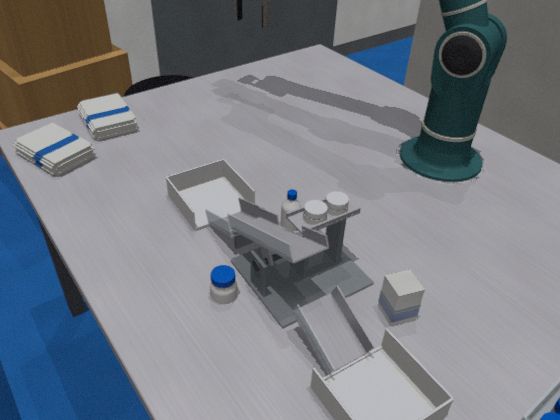

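View pics/top0.png

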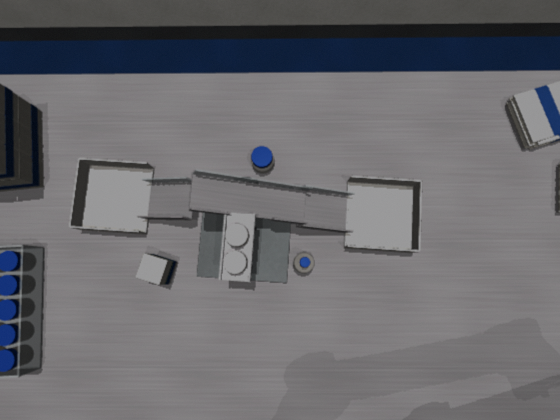

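The top picture shows the ledge and two jars at about (236,235) and (235,262), with the gate spanning (190..305, 175..220). Its left end looks bigger, so it is probably the raised one. Next I'll measure this.

```bash
cat > h.py <<'E'
import numpy as np,cv2
Z=np.load('cal.npz')
def ray(n,px):
    K=Z[n+'K'];T=Z[n+'cam_to_world']
    d=np.linalg.inv(K)@np.array([px[0],px[1],1.]);d=np.array([d[0],-d[1],-d[2]])
    return T[:3,3],T[:3,:3]@d
def atz(n,px,z):
    o,d=ray(n,px);return o+d*(z-o[2])/d[2]
def proj(n,P):
    K=Z[n+'K'];T=Z[n+'cam_to_world'];P=np.atleast_2d(P)
    c=(P-T[:3,3])@T[:3,:3];c=c*[1,-1,-1];u=c@K.T;return u[:,:2]/u[:,2:]
E
python3 - <<'E'
from rig import manip, viewer, nets
from h import *
for n in ['top','scene']:
    viewer.grab_frame(n)
    for t,z in [('front_jar_center',.151),('rear_jar_center',.151),('gate',.115),('stand',.07),('carton',.04),('bottle',.05),('tall_jar',.03)]:
        for r in nets.silhouettes(n,t)[:3]:
            m=r['region'];ys,xs=np.where(m)
            if r['p']<.2: continue
            print(n,t,round(r['p'],2),np.round(r['pixel'],1),[xs.min(),xs.max(),ys.min(),ys.max()],m.sum(),np.round(atz(n,r['pixel'],z),3))
            np.save(f'm_{n}_{t}.npy',m) if not t=='x' else 0
print(manip.get_obs()['clock'])
E
```

```text
top front_jar_center 0.9 [238.3 234.5] [np.int64(225), np.int64(248), np.int64(224), np.int64(247)] 465 [0.55  0.121 0.151]
top rear_jar_center 0.63 [236.6 262.2] [np.int64(224), np.int64(247), np.int64(251), np.int64(273)] 434 [0.498 0.123 0.151]
top gate 0.72 [247.3 197.7] [np.int64(189), np.int64(310), np.int64(169), np.int64(224)] 4645 [0.627 0.107 0.115]
top stand 0.72 [250.2 210.3] [np.int64(69), np.int64(421), np.int64(158), np.int64(282)] 23932 [0.608 0.105 0.07 ]
top stand 0.52 [246.6 197.9] [np.int64(189), np.int64(310), np.int64(170), np.int64(224)] 4561 [0.634 0.113 0.07 ]
top carton 0.66 [156.  268.4] [np.int64(136), np.int64(177), np.int64(254), np.int64(284)] 940 [0.488 0.308 0.04 ]
top carton 0.22 [265.1 162.3] [np.int64(251), np.int64(274), np.int64(147), np.int64(173)] 500 [0.719 0.075 0.04 ]
top bottle 0.63 [304.  267.6] [np.int64(294), np.int64(315), np.int64(253), np.int64(272)] 358 [ 0.489 -0.008  0.05 ]
top bottle 0.52 [236.2 261.4] [np.int64(223), np.int64(247), np.int64(251), np.int64(273)] 453 [0.502 0.135 0.05 ]
top tall_jar 0.73 [263.  161.2] [np.int64(251
[... 323 characters left out ...]
e 0.6 [334.1 203. ] [np.int64(325), np.int64(349), np.int64(191), np.int64(216)] 509 [0.469 0.093 0.115]
scene gate 0.43 [318.5 292. ] [np.int64(166), np.int64(452), np.int64(159), np.int64(419)] 26356 [0.646 0.258 0.115]
scene stand 0.77 [319.3 291. ] [np.int64(166), np.int64(452), np.int64(160), np.int64(419)] 26124 [0.615 0.228 0.07 ]
scene carton 0.58 [401.9 297. ] [np.int64(378), np.int64(424), np.int64(270), np.int64(325)] 1902 [0.48  0.305 0.04 ]
scene bottle 0.79 [292.1 205.5] [np.int64(281), np.int64(299), np.int64(190), np.int64(230)] 435 [ 0.492 -0.011  0.05 ]
scene tall_jar 0.94 [223.6 282.7] [np.int64(210), np.int64(236), np.int64(264), np.int64(303)] 916 [0.726 0.083 0.03 ]
0.9
```

```bash
python3 - <<'E'
import cv2
a=cv2.imread('pics/top0.png')[150:290,60:440];cv2.imwrite('pics/topc.png',cv2.resize(a,None,fx=2.1,fy=2.1,interpolation=3))
a=cv2.imread('pics/scene0.png')[150:420,160:460];cv2.imwrite('pics/scc.png',cv2.resize(a,None,fx=2.2,fy=2.2,interpolation=3))
E
```

```text
(no output)
```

View pics/topc.png

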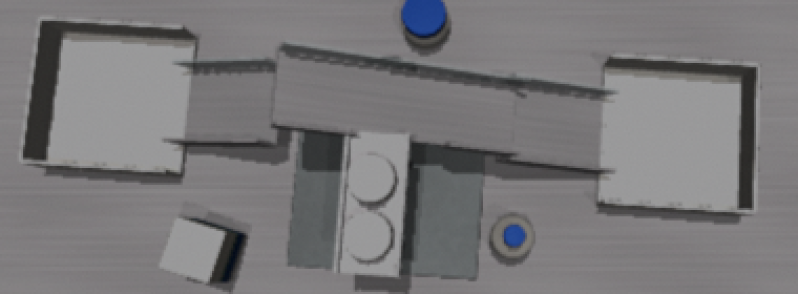

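View pics/scc.png

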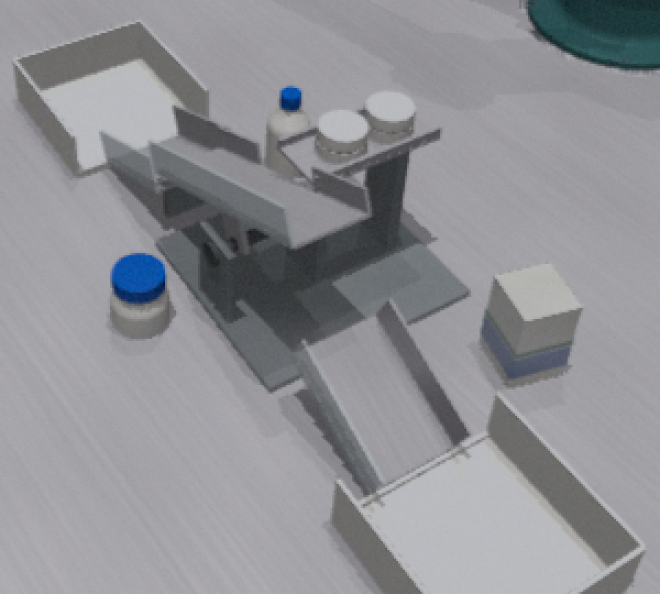

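```bash
python3 - <<'E'
from h import *
f=lambda p:(p[0]/2.1+60-.25,p[1]/2.1+150-.25)
W=lambda p,z:atz('top',f(p),z)
L=np.array([W(p,.057) for p in [(40,20),(197,38),(183,174),(22,161)]])
R=np.array([W(p,.057) for p in [(757,64),(755,213),(598,206),(606,57)]])
print(np.round(L,3).tolist(),np.round(R,3).tolist())
cl,cr=L.mean(0),R.mean(0);d=cl-cr;print('sep',np.linalg.norm(d),'want .596')
ey=d/np.linalg.norm(d);ex=np.array([ey[1],-ey[0],0]);c=(cl+cr)/2;o=c-ex*.002;o[2]=0
yaw=np.arctan2(ex[1],ex[0]);print('origin',o,'yaw',yaw)
S=lambda p:np.array([p@ex,p@ey,0])
for p in [(345,134),(411,134),(404,274),(339,272)]:
    w=W(p,.142)-o;print('ledge',np.round([w@ex,w@ey],4))
for n,px in [('top',(238.3,234.5)),('top',(236.6,262.2)),('scene',(333.8,203.4))]:
    w=atz(n,px,.158)-o;print('jar',np.round([w@ex,w@ey],4))
for n,px in [('scene',(440/2.2+160,132/2.2+150))]:
    w=atz(n,px,.146)-o;print('ledge scene',np.round([w@ex,w@ey],4))
def st(x,y,z): return o+ex*x+ey*y+np.array([0,0,z])
np.savez('st.npz',o=o,ex=ex,ey=ey)
for n in ['top','scene']:
    im=cv2.resize(cv2.imread(f'pics/{n}0.png'),None,fx=2,fy=2)
    def pl(pts,col):
        q=((proj(n,np.array([st(*p) for p in pts]))+.5)*2).astype(int);cv2.polylines(im,[q],True,col,1)
    pl([(-.03,.03,.138),(-.03,-.03,.138),(-.16,-.03,.138),(-.16,.03,.138)],(0,0,255))
    cs,sn=np.cos(.4),np.sin(.4)
    g=lambda x,y,z:(x,y*cs-z*sn,.075+y*sn+z*cs)
    pl([g(-.032,.12,.04),g(.036,.12,.04),g(.036,-.12,.04),g(-.032,-.12,.04)],(0,255,0))
    for s in (1,-1): pl([(-.071,s*.226,.004),(.075,s*.226,.004),(.075,s*.37,.004),(-.071,s*.37,.004)],(255,0,0))
    cv2.imwrite(f'pics/fit_{n}.png',im[:,:800] if n=='scene' else im[200:640,100:900])
E
```

```text
[[0.723, 0.481, 0.057], [0.703, 0.316, 0.057], [0.563, 0.325, 0.057], [0.576, 0.49, 0.057]] [[0.674, -0.257, 0.057], [0.523, -0.248, 0.057], [0.53, -0.093, 0.057], [0.682, -0.104, 0.057]]
sep 0.5794399819351226 want .596
origin [0.61976408 0.11384293 0.        ] yaw -0.06761781363239547
ledge [-0.0309  0.0337]
ledge [-0.0269 -0.0267]
ledge [-0.1536 -0.0298]
ledge [-0.1558  0.0286]
jar [-0.0707  0.0013]
jar [-0.1223  0.0003]
jar [-0.1114  0.0109]
ledge scene [-0.1522  0.0403]
```

View pics/fit_top.png

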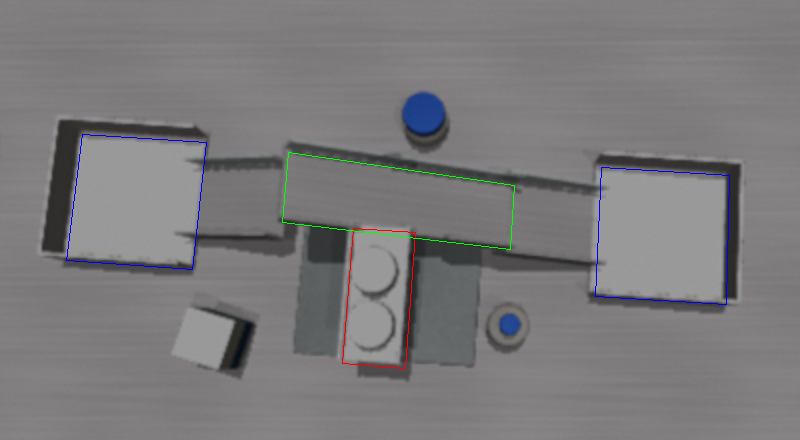

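View pics/fit_scene.png

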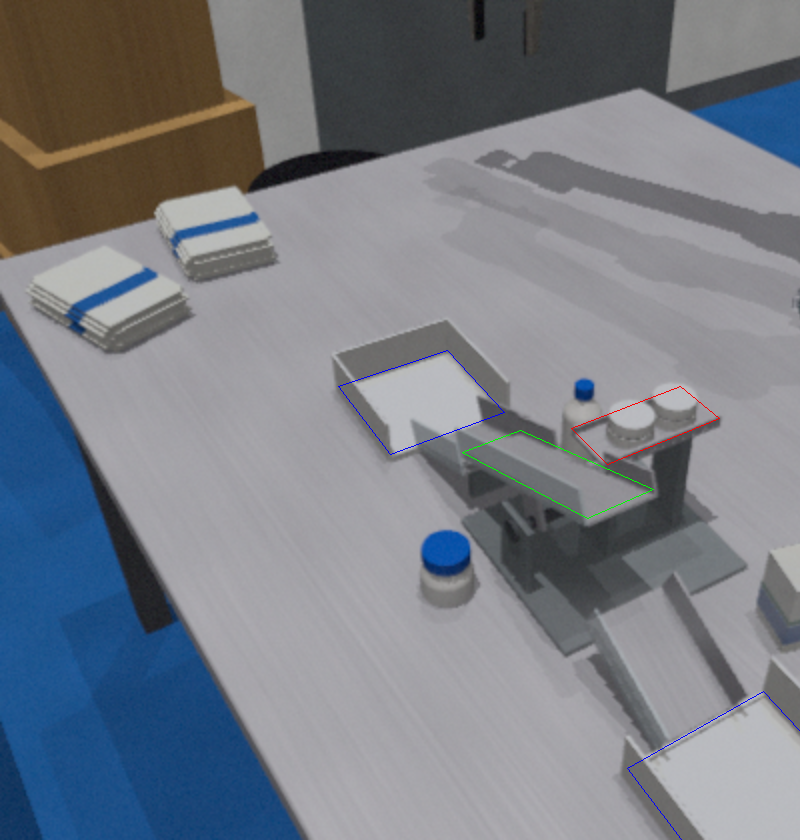

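The overlays match both views to about 3 mm, so I take origin ≈ (0.622, 0.114) and yaw ≈ -0.068. The left end is up, so I'll press it down and the jars should go left.

```bash
cat >> h.py <<'E'
from scipy.spatial.transform import Rotation as Ro
YAW=-0.068;O=np.array([.622,.114,0]);EX=np.array([np.cos(YAW),np.sin(YAW),0]);EY=np.array([-EX[1],EX[0],0])
def go(x,y,z,obs=None):
    from rig import manip
    o=obs or manip.get_obs();R=Ro.from_rotvec(o['ee_rot']);p=np.array(o['ee_pos'])
    t=O+EX*x+EY*y+[0,0,z]
    Rt=Ro.from_matrix(np.c_[EX,-EY,[0,0,-1]])
    print((x,y,z),'turn',np.round((R.inv()*Rt).as_rotvec(),3),'cm',np.round(R.inv().apply(t-p)*100,2))
def where():
    from rig import manip
    o=manip.get_obs();p=np.array(o['ee_pos'])-O
    print('t',round(o['clock'],2),'stand',np.round([p@EX,p@EY,p[2]],4),'F',np.round(o['contact_force'],1),'open',round(o['opening'],4))
E
python3 - <<'E'
from h import *
where();go(-.005,.075,.27)
E
```

```text
t 0.9 stand [-0.3822 -0.7637  0.1781] F [0.2 0.4 0.3] open 0.0919
(-0.005, 0.075, 0.27) turn [ 0.    -0.     0.363] cm [ 65.02 -65.03  -9.2 ]
```

Call:
play_rows([
  [[0,0,0.05],[0,0,-5],0],
  [[0,0,0.1],[1,-1,-9.2],0],
  [[0,0,0.15],[4,-4,-9.2],0],
  [[0,0,0.2],[7,-7,-9.2],0],
  [[0,0,0.25],[10.5,-10.5,-9.2],0],
  [[0,0,0.3],[14,-14,-9.2],0],
  [[0,0,0.363],[17.5,-17.5,-9.2],0],
  [[0,0,0.363],[21,-21,-9.2],0],
  [[0,0,0.363],[24.5,-24.5,-9.2],0],
  [[0,0,0.363],[28,-28,-9.2],0],
])

```text
clock: 1.9
ee_pos: [0.376, -0.2709, 0.2705]
ee_rot: [3.139, -0.107, 0.001]
contact_force: [1.3, -0.7, 0.4]
opening: 0.014
```

```bash
python3 - <<'E'
from h import *
where();go(-.005,.075,.27)
E
```

```text
t 1.9 stand [-0.2192 -0.4007  0.2705] F [ 1.3 -0.7  0.4] open 0.014
(-0.005, 0.075, 0.27) turn [ 0.001 -0.001 -0.   ] cm [ 2.140e+01 -4.758e+01  3.000e-02]
```

Call:
play_rows([
  [[0,0,0],[2,-4.5,0],0],
  [[0,0,0],[4,-9,0],0],
  [[0,0,0],[6,-13.5,0],0],
  [[0,0,0],[8,-18,0],0],
  [[0,0,0],[10,-22.5,0],0],
  [[0,0,0],[12,-27,0],0],
  [[0,0,0],[14,-31.5,0],0],
  [[0,0,0],[16,-36,0],0],
  [[0,0,0],[18,-40.5,0],0],
  [[0,0,0],[20,-44.5,0],0],
])

```text
clock: 2.9
ee_pos: [0.606, 0.1599, 0.2701]
ee_rot: [-3.139, 0.106, -0.0]
contact_force: [-0.2, -0.5, 0.9]
opening: 0.0004
```

Call:
play_rows([
  [[0,0,0],[1.4,-3,0],0],
  [[0,0,0],[1.4,-3,2],0],
  [[0,0,0],[1.4,-3,4],0],
  [[0,0,0],[1.4,-3,6],0],
  [[0,0,0],[1.4,-3,8],0],
  [[0,0,0],[1.4,-3,9],0],
  [[0,0,0],[1.4,-3,9.5],0],
  [[0,0,0],[1.4,-3,9.5],0],
  [[0,0,0],[1.4,-3,9.5],0],
  [[0,0,0],[1.4,-3,9.5],0],
])

```text
clock: 3.9
ee_pos: [0.6219, 0.1868, 0.1762]
ee_rot: [-3.139, 0.107, -0.003]
contact_force: [-0.1, -0.1, -0.2]
opening: 0.0003
```

```bash
python3 - <<'E'
from h import *
from rig import viewer
where()
for n in ['scene','wrist']:
    f=viewer.grab_frame(n);cv2.imwrite(f'pics/{n}1.png',f[...,::-1])
go(-.005,.075,.17)
E
```

```text
t 3.9 stand [-0.005   0.0726  0.1762] F [-0.1 -0.1 -0.2] open 0.0003
(-0.005, 0.075, 0.17) turn [-0.    -0.001 -0.   ] cm [ 0.02 -0.25  0.59]
```

View pics/scene1.png

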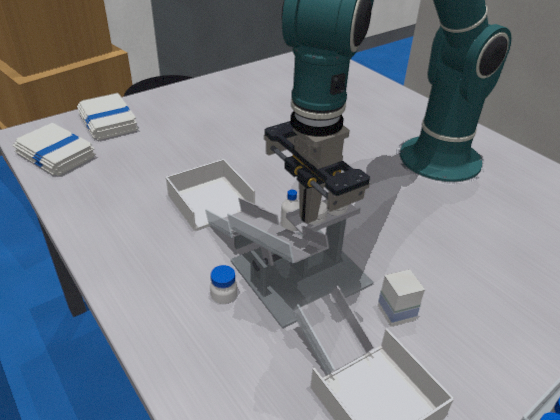

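View pics/wrist1.png

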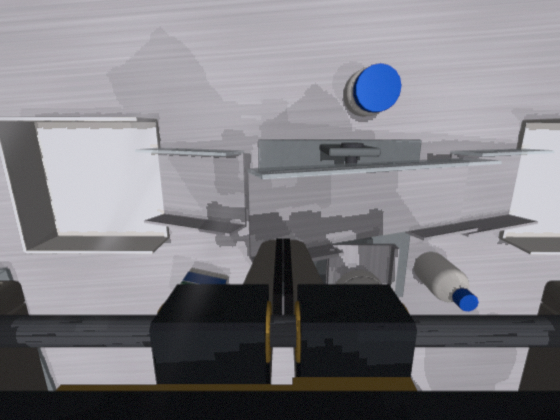

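```bash
python3 - <<'E'
from h import *
from rig import viewer
c=viewer.calibration('wrist');Zd=dict(Z);Zd['wristK']=c['K'];Zd['wristcam_to_world']=c['cam_to_world']
import h;h.Z=Zd
S=lambda x,y,z:O+EX*x+EY*y+[0,0,z]
print('tcp',proj('wrist',S(-.005,.0726,.176)),proj('scene',S(-.005,.0726,.176)))
cs,sn=np.cos(.4),np.sin(.4)
g=lambda x,y,z:S(x,y*cs-z*sn,.075+y*sn+z*cs)
im=cv2.imread('pics/wrist1.png')
q=proj('wrist',np.array([g(-.032,.12,.04),g(.036,.12,.04),g(.036,-.12,.04),g(-.032,-.12,.04)])).astype(int)
print(q);cv2.polylines(im,[q],True,(0,255,0),1)
q=proj('wrist',np.array([S(-.03,.03,.138),S(-.03,-.03,.138),S(-.16,-.03,.138),S(-.16,.03,.138)])).astype(int)
cv2.polylines(im,[q],True,(0,0,255),1);cv2.imwrite('pics/wfit.png',im)
E
```

```text
tcp [[282.07664938 232.26225593]] [[305.58810025 235.13332305]]
[[254 256]
 [252 172]
 [472 159]
 [461 221]]
```

View pics/wfit.png

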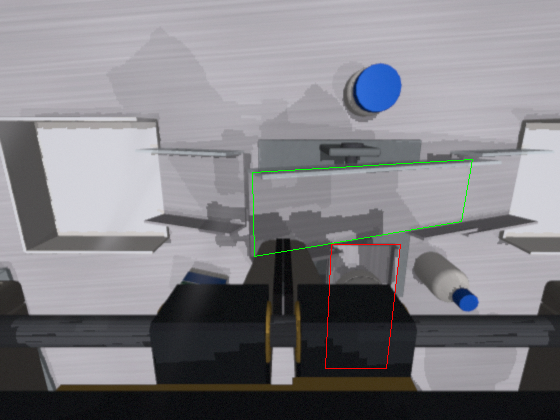

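The model overlay fits the wrist view, and the fingertip is inside the trough above its left end. I'll press now.

Call:
play_rows([
  [[0,0,0],[0.4,-0.2,1],0],
  [[0,0,0],[0.4,-0.2,2],0],
  [[0,0,0],[0.4,-0.2,3],0],
  [[0,0,0],[0.4,-0.2,4],0],
  [[0,0,0],[0.4,-0.2,5],0],
  [[0,0,0],[0.4,-0.2,6],0],
  [[0,0,0],[0.4,-0.2,7],0],
  [[0,0,0],[0.4,-0.2,7.6],0],
  [[0,0,0],[0.4,-0.2,7.6],0],
  [[0,0,0],[0.4,-0.2,7],0],
])

```text
clock: 5.0
ee_pos: [0.6249, 0.1878, 0.1044]
ee_rot: [3.139, -0.107, -0.003]
contact_force: [0.7, -0.6, -0.2]
opening: 0.0001
```

Call:
play_rows([
  [[0,0,0],[0,0,-2],0],
  [[0,0,0],[0,0,-5],0],
  [[0,0,0],[0,0,-9],0],
  [[0,0,0],[0,0,-13],0],
  [[0,0,0],[0,0,-16.4],0],
  [[0,0,0],[-3,0,-16.4],0],
  [[0,0,0],[-6,0,-16.4],0],
  [[0,0,0],[-9,1,-16.4],0],
  [[0,0,0],[-12,2,-16.4],0],
  [[0,0,0],[-15,4,-16.4],0],
])

```text
clock: 6.0
ee_pos: [0.4718, 0.1597, 0.27]
ee_rot: [-3.139, 0.103, -0.002]
contact_force: [0.6, -0.4, -0.8]
opening: 0.0005
```

```bash
python3 - <<'E'
from h import *
from rig import viewer
where()
for n in ['scene','top']:
    f=viewer.grab_frame(n);cv2.imwrite(f'pics/{n}2.png',f[...,::-1])
go(-.176,0,.2);go(-.172,0,.145)
E
```

```text
t 6.0 stand [-0.153   0.0353  0.27  ] F [ 0.6 -0.4 -0.8] open 0.0005
(-0.176, 0, 0.2) turn [ 0.003 -0.001 -0.001] cm [-2.18  3.24  7.03]
(-0.172, 0, 0.145) turn [ 0.003 -0.001 -0.001] cm [-1.78  3.22 12.53]
```

View pics/scene2.png

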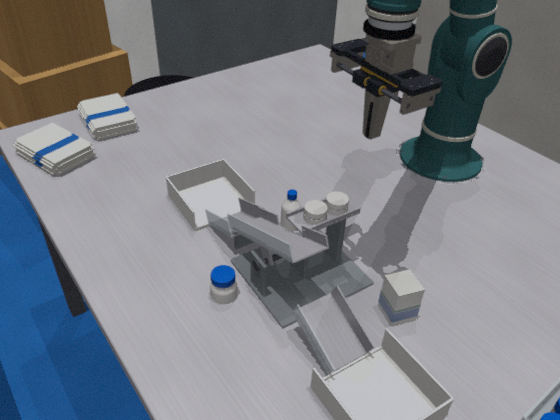

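View pics/top2.png

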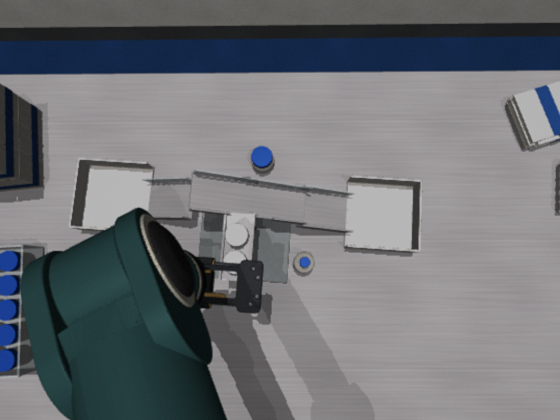

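```bash
python3 - <<'E'
import cv2
a=cv2.imread('pics/scene1.png')[150:300,210:390];b=cv2.imread('pics/scene2.png')[150:300,210:390]
import numpy as np
cv2.imwrite('pics/cmp.png',cv2.resize(np.hstack([a,b]),None,fx=2.2,fy=2.2,interpolation=3))
E
```

```text
(no output)
```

View pics/cmp.png

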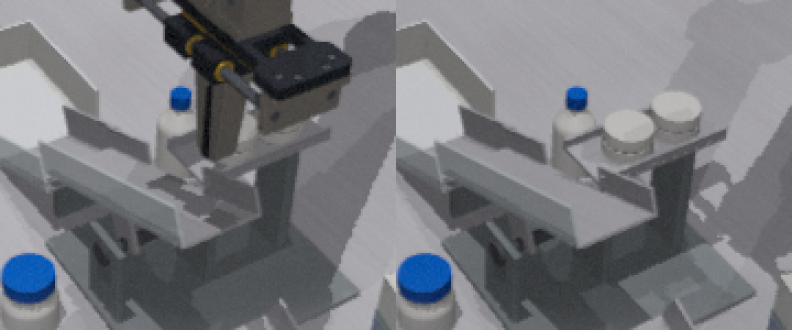

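```bash
python3 - <<'E'
from h import *
from rig import manip,viewer
p=np.array(manip.get_obs()['ee_pos']);print(p,proj('scene',p),proj('top',p))
for z in (.16,.18,.2,.22): 
    w=atz('scene',(310,222),z)-O;print(z,np.round([w@EX,w@EY],3))
for z in (.26,.27,.28,.29,.3): 
    w=atz('scene',(372,137),z);print(z,np.round(w,3))
a=cv2.imread('pics/scene2.png')[30:150,320:450];cv2.imwrite('pics/tip2.png',cv2.resize(a,None,fx=4,fy=4,interpolation=3))
E
```

```text
[0.47025782 0.15697012 0.27019526] [[366.55290475 152.36041938]] [[206.88562778 277.9994735 ]]
0.16 [-0.043  0.034]
0.18 [-0.028  0.052]
0.2 [-0.013  0.071]
0.22 [0.001 0.089]
0.26 [0.413 0.114 0.26 ]
0.27 [0.426 0.125 0.27 ]
0.28 [0.439 0.136 0.28 ]
0.29 [0.452 0.147 0.29 ]
0.3 [0.465 0.159 0.3  ]
```

View pics/tip2.png

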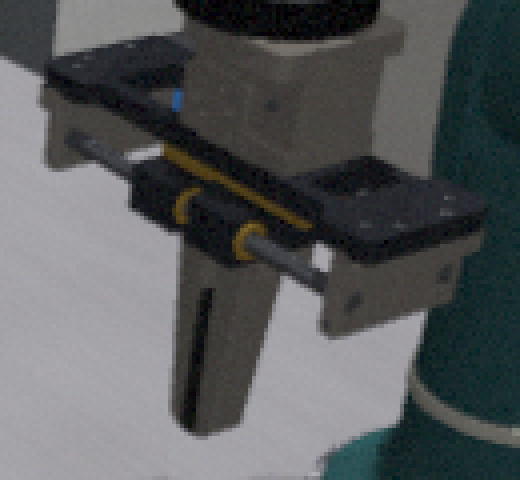

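```bash
python3 - <<'E'
from h import *
from rig import manip,viewer
f=viewer.grab_frame('wrist');cv2.imwrite('pics/wrist3.png',f[...,::-1]);cv2.imwrite('pics/wrist3c.png',cv2.resize(f[200:300,220:350,::-1],None,fx=6,fy=6,interpolation=3))
import h
c=viewer.calibration('wrist');h.Z=dict(Z);h.Z['wristK']=c['K'];h.Z['wristcam_to_world']=c['cam_to_world']
o=manip.get_obs();p=np.array(o['ee_pos']);print(p,o['q'])
T=c['cam_to_world'];print(np.round(T,3))
R=Ro.from_rotvec(o['ee_rot'])
for dz in (0,.01,.02,.03):
  for dx in (-.01,.01): print(dz,dx,proj('wrist',p+R.apply([dx,0,-dz])))
E
```

```text
[0.47243979 0.15783405 0.27051692] [ 0.12951806  0.16922909 -0.58017618  1.82582578  0.10301861  1.1737336
 -2.1236531 ]
[[-0.069  0.963  0.26   0.545]
 [-0.998 -0.067 -0.016  0.153]
 [ 0.002 -0.261  0.965  0.478]
 [ 0.     0.     0.     1.   ]]
0 -0.01 [[282.18194682 245.29850776]]
0 0.01 [[282.17347887 219.32990428]]
0.01 -0.01 [[282.16386635 250.65246835]]
0.01 0.01 [[282.15454259 223.60847297]]
0.02 -0.01 [[282.14406194 256.51692015]]
0.02 0.01 [[282.13375251 228.30589891]]
0.03 -0.01 [[282.12227468 262.96852992]]
0.03 0.01 [[282.1108224  233.48685476]]
```

View pics/wrist3c.png

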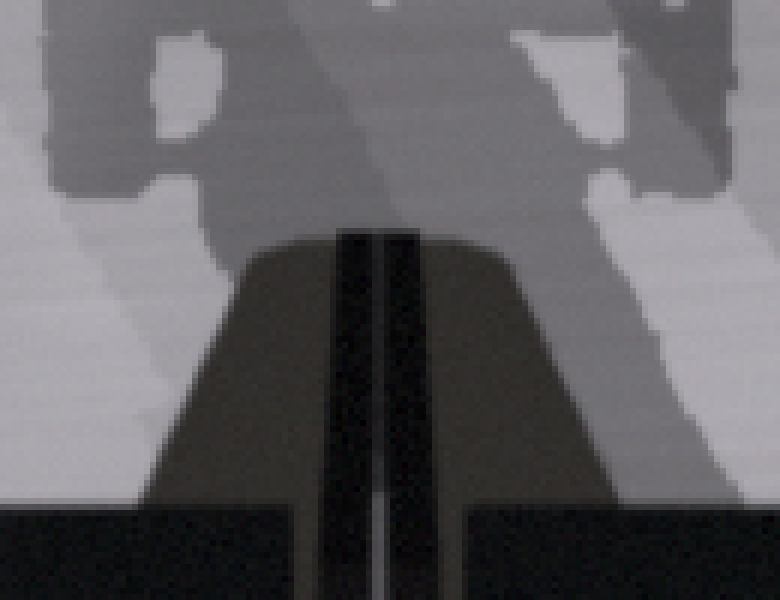

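View pics/wrist3.png

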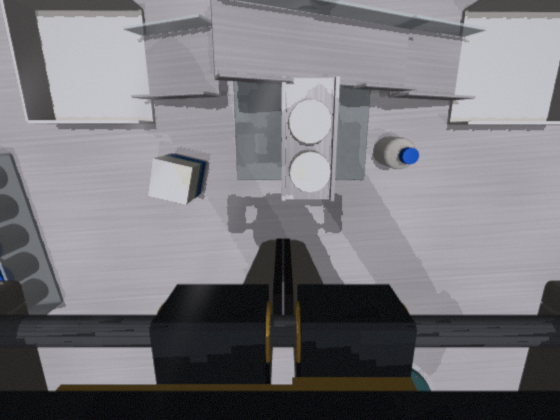

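The press didn't take: the gate still leans the same way. In the scene and wrist views the real fingertip sits about 27 mm above the reported TCP, so the press stopped short of level. I'll repeat it deeper, in stages.

```bash
python3 - <<'E'
from h import *
where();go(-.001,.079,.27);go(-.001,.079,.17)
E
```

```text
t 6.15 stand [-0.1522  0.0336  0.2705] F [0.6 0.1 1. ] open 0.0005
(-0.001, 0.079, 0.27) turn [ 0.001 -0.003 -0.001] cm [15.11 -4.56  0.09]
(-0.001, 0.079, 0.17) turn [ 0.001 -0.003 -0.001] cm [15.08 -4.57 10.09]
```

Call:
play_rows([
  [[0,0,0],[3,-1,0],0],
  [[0,0,0],[6,-2,0],0],
  [[0,0,0],[9,-3,0],0],
  [[0,0,0],[12,-4,0],0],
  [[0,0,0],[15.1,-4.5,0],0],
  [[0,0,0],[15.1,-4.5,3],0],
  [[0,0,0],[15.1,-4.5,6],0],
  [[0,0,0],[15.1,-4.5,9],0],
  [[0,0,0],[15.1,-4.5,11],0],
  [[0,0,0],[15.1,-4.5,13],0],
])

```text
clock: 7.15
ee_pos: [0.6277, 0.1937, 0.1378]
ee_rot: [-3.139, 0.108, -0.0]
contact_force: [0.8, -0.5, -0.5]
opening: 0.0007
```

Call:
play_rows([
  [[0,0,0],[0,0,1],0],
  [[0,0,0],[0,0,2],0],
  [[0,0,0],[0,0,3],0],
  [[0,0,0],[0,0,4],0],
  [[0,0,0],[0,0,5],0],
  [[0,0,0],[0,0,5.5],0],
  [[0,0,0],[0,0,5.5],0],
  [[0,0,0],[0,0,5.5],0],
  [[0,0,0],[0,0,5.5],0],
  [[0,0,0],[0,0,5.5],0],
])

```text
clock: 8.15
ee_pos: [0.6271, 0.1932, 0.0845]
ee_rot: [-3.14, 0.107, -0.001]
contact_force: [0.5, -0.2, -0.1]
opening: 0.0003
```

```bash
python3 - <<'E'
from h import *
from rig import viewer
where()
for n in ['scene']:
    f=viewer.grab_frame(n);cv2.imwrite(f'pics/{n}4.png',cv2.resize(f[130:330,190:430,::-1],None,fx=3,fy=3))
E
```

```text
t 8.15 stand [-0.0003  0.0794  0.0845] F [ 0.5 -0.2 -0.1] open 0.0003
```

View pics/scene4.png

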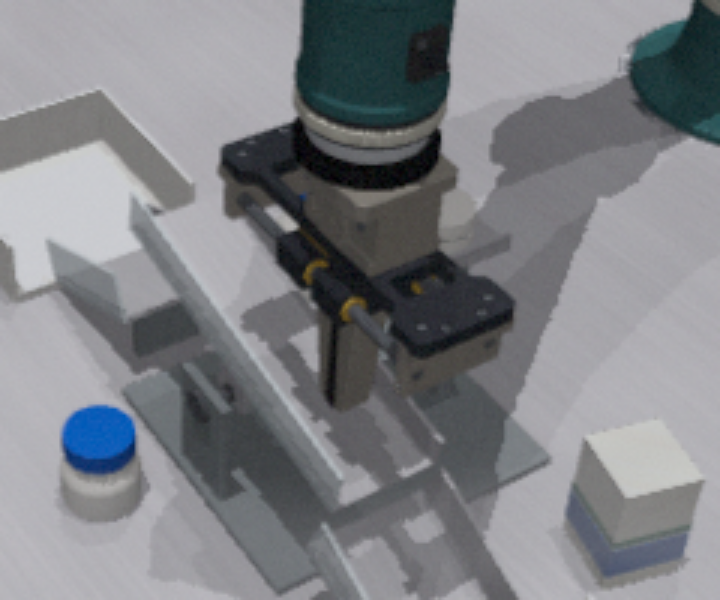

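The gate has flipped and the finger is clear of it. I'll go straight up, then behind the rear jar.

Call:
play_rows([
  [[0,0,0],[0,0,-3],0],
  [[0,0,0],[0,0,-7],0],
  [[0,0,0],[0,0,-11],0],
  [[0,0,0],[0,0,-15],0],
  [[0,0,0],[-4,1,-15],0],
  [[0,0,0],[-8,3,-15],0],
  [[0,0,0],[-12,5,-15],0],
  [[0,0,0],[-15,6.5,-15],0],
  [[0,0,0],[-18,7.9,-15],0],
  [[0,0,0],[-18,7.9,-13],0],
])

```text
clock: 9.2
ee_pos: [0.4406, 0.1256, 0.2164]
ee_rot: [3.138, -0.108, 0.009]
contact_force: [0.9, 0.5, 0.0]
opening: 0.0003
```

```bash
python3 - <<'E'
from h import *
from rig import viewer
import h
where();go(-.178,0,.125)
f=viewer.grab_frame('scene');cv2.imwrite(f'pics/scene5.png',cv2.resize(f[80:330,190:470,::-1],None,fx=2.6,fy=2.6))
f=viewer.grab_frame('wrist');im=f[...,::-1].copy()
c=viewer.calibration('wrist');h.Z=dict(Z);h.Z['wristK']=c['K'];h.Z['wristcam_to_world']=c['cam_to_world']
from rig import nets
S=lambda x,y,z:O+EX*x+EY*y+[0,0,z]
for r in nets.silhouettes('wrist','rear_jar_center')[:3]+nets.silhouettes('wrist','front_jar_center')[:3]:
    w=atz('wrist',r['pixel'],.16)-O;print(r['p'],r['pixel'],np.round([w@EX,w@EY],4))
q=proj('wrist',np.array([S(-.03,.03,.138),S(-.03,-.03,.138),S(-.16,-.03,.138),S(-.16,.03,.138)])).astype(int)
cv2.polylines(im,[q],True,(0,0,255),1);cv2.imwrite('pics/wrist5.png',im)
E
```

```text
t 9.2 stand [-0.1817 -0.0007  0.2164] F [0.9 0.5 0. ] open 0.0003
(-0.178, 0, 0.125) turn [ 0.002 -0.006 -0.001] cm [ 0.32 -0.09  9.14]
0.86 [277.4, 148.8] [-0.1259  0.0033]
0.62 [275.1, 81.7] [-0.073   0.0049]
```

View pics/wrist5.png

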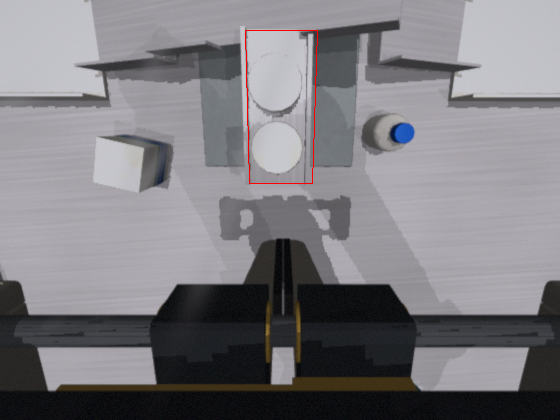

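View pics/scene5.png

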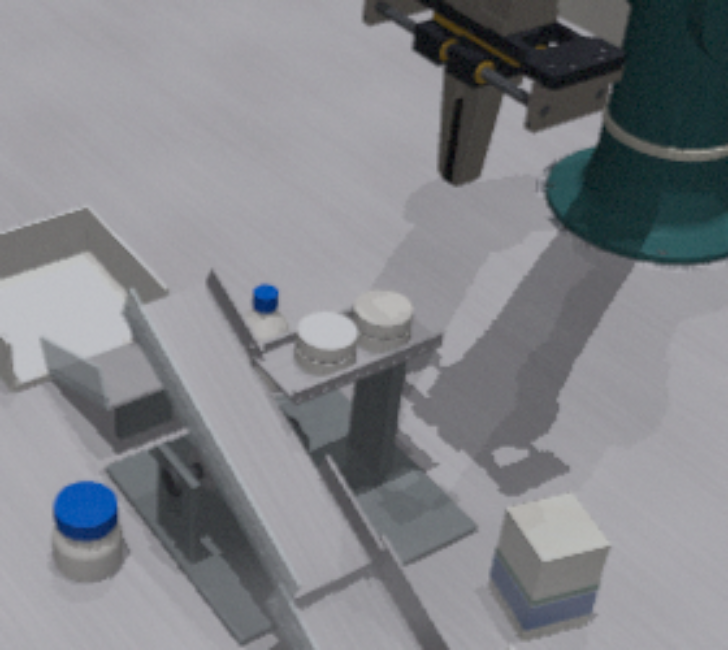

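Call:
play_rows([
  [[0,0,0],[0,-0.4,2],0],
  [[0,0,0],[0,-0.4,4],0],
  [[0,0,0],[0,-0.4,6],0],
  [[0,0,0],[0,-0.4,7],0],
  [[0,0,0],[0,-0.4,8],0],
  [[0,0,0],[0,-0.4,9],0],
  [[0,0,0],[0,-0.4,9.5],0],
  [[0,0,0],[0,-0.4,9.5],0],
  [[0,0,0],[0,-0.4,9.5],0],
  [[0,0,0],[0,-0.4,9.5],0],
])

```text
clock: 10.4
ee_pos: [0.4425, 0.1308, 0.1196]
ee_rot: [-3.14, 0.107, -0.002]
contact_force: [0.2, -0.8, -0.2]
opening: 0.0003
```

```bash
python3 - <<'E'
from h import *
from rig import viewer
where()
f=viewer.grab_frame('scene');cv2.imwrite(f'pics/scene6.png',cv2.resize(f[120:270,270:430,::-1],None,fx=4,fy=4))
S=lambda x,y,z:O+EX*x+EY*y+[0,0,z]
for z in (.12,.138,.146,.15,.16):
    print(z,[((q-[270,120])*4).round() for q in proj('scene',np.array([S(-.172,.003+.017,z),S(-.172,.003-.017,z)]))])
E
```

```text
t 10.4 stand [-0.1802  0.0046  0.1196] F [ 0.2 -0.8 -0.2] open 0.0003
0.12 [array([355., 367.]), array([312., 330.])]
0.138 [array([360., 339.]), array([316., 301.])]
0.146 [array([362., 326.]), array([318., 289.])]
0.15 [array([363., 319.]), array([319., 282.])]
0.16 [array([366., 303.]), array([321., 266.])]
```

View pics/scene6.png

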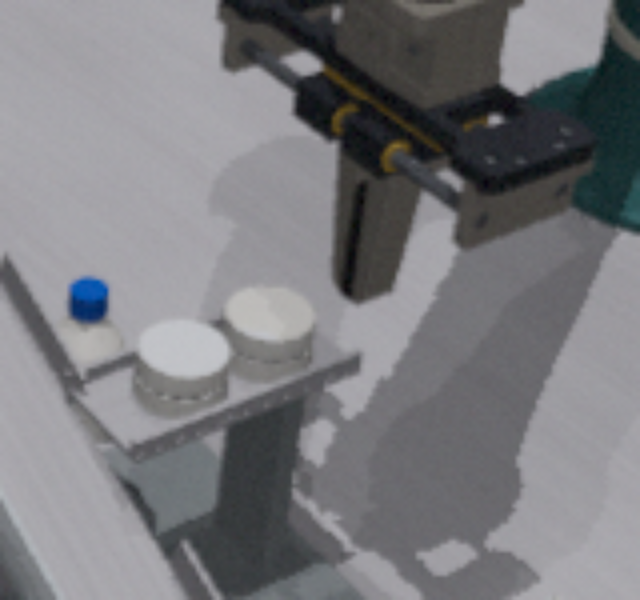

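The tip is still about 15–20 mm above the height I want: it shows at crop (358,298), where 0.146 m would project to about row 326. I'll lower it further behind the ledge.

Call:
play_rows([
  [[0,0,0],[-0.2,0.2,0.5],0],
  [[0,0,0],[-0.2,0.2,1],0],
  [[0,0,0],[-0.2,0.2,1.5],0],
  [[0,0,0],[-0.2,0.2,1.5],0],
  [[0,0,0],[-0.2,0.2,1.5],0],
  [[0,0,0],[-0.2,0.2,1.5],0],
  [[0,0,0],[-0.2,0.2,1.5],0],
  [[0,0,0],[-0.2,0.2,1.5],0],
  [[0,0,0],[-0.2,0.2,1.5],0],
  [[0,0,0],[-0.2,0.2,1.5],0],
])

```text
clock: 11.45
ee_pos: [0.44, 0.1288, 0.1041]
ee_rot: [3.14, -0.107, 0.0]
contact_force: [1.0, -0.5, 0.9]
opening: 0.0004
```

```bash
python3 - <<'E'
from h import *
from rig import viewer
where()
f=viewer.grab_frame('scene');im=cv2.resize(f[120:270,270:430,::-1],None,fx=5,fy=5,interpolation=3)[:600]
S=lambda x,y,z:O+EX*x+EY*y+[0,0,z]
for z,c in ((.105,(255,0,0)),(.138,(0,0,255)),(.146,(0,255,0))):
    q=proj('scene',np.array([S(-.172,.019,z),S(-.172,-.013,z),S(-.192,-.013,z),S(-.192,.019,z)]))
    cv2.polylines(im,[((q+.5-[270,120])*5).astype(int)],True,c,1)
cv2.imwrite('pics/scene7.png',im)
f=viewer.grab_frame('wrist');cv2.imwrite('pics/wrist7.png',f[...,::-1])
E
```

```text
t 11.45 stand [-0.1826  0.0024  0.1041] F [ 1.  -0.5  0.9] open 0.0004
```

View pics/scene7.png

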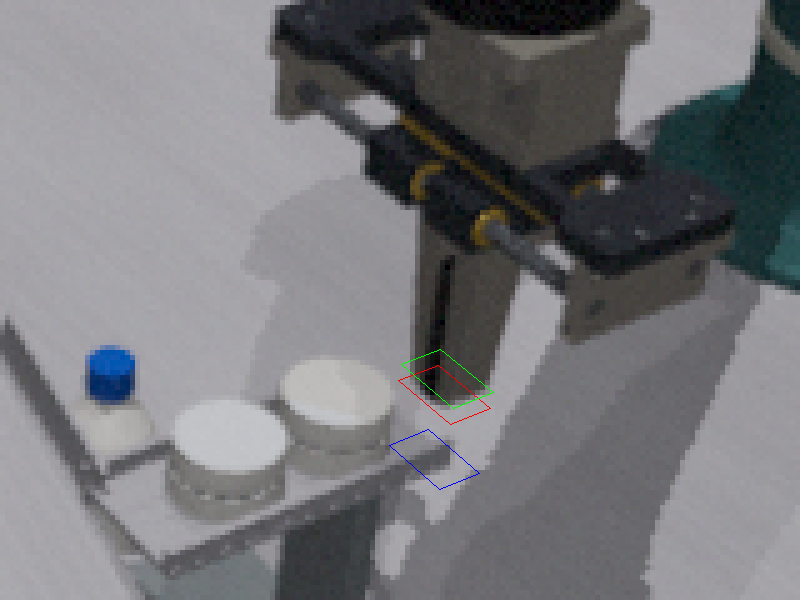

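View pics/wrist7.png

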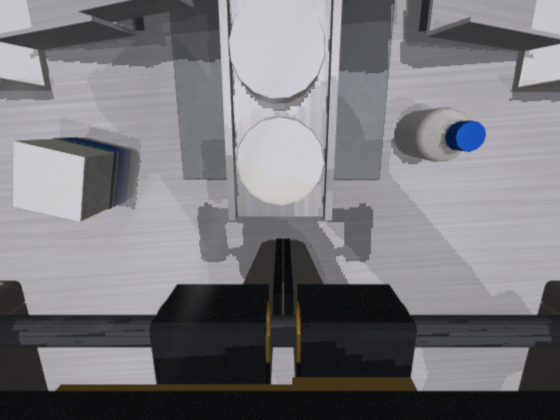

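```bash
python3 - <<'E'
from h import *
S=lambda x,y,z:O+EX*x+EY*y+[0,0,z]
for x,y in ((-.1826+.0375,.0024+.0945),(-.1826+.0375,.0024-.0945),(-.1826-.0375,.0024+.0945)):
  for z in (.17,.192,.21,.23,.25):
    print(x,y,z,((proj('scene',S(x,y,z))[0]+.5-[270,120])*5).round())
E
```

```text
-0.1451 0.0969 0.17 [544. 496.]
-0.1451 0.0969 0.192 [553. 448.]
-0.1451 0.0969 0.21 [561. 408.]
-0.1451 0.0969 0.23 [571. 361.]
-0.1451 0.0969 0.25 [580. 314.]
-0.1451 -0.0921 0.17 [232. 234.]
-0.1451 -0.0921 0.192 [237. 189.]
-0.1451 -0.0921 0.21 [240. 150.]
-0.1451 -0.0921 0.23 [244. 106.]
-0.1451 -0.0921 0.25 [248.  61.]
-0.22010000000000002 0.0969 0.17 [700. 430.]
-0.22010000000000002 0.0969 0.192 [712. 382.]
-0.22010000000000002 0.0969 0.21 [722. 342.]
-0.22010000000000002 0.0969 0.23 [733. 296.]
-0.22010000000000002 0.0969 0.25 [744. 250.]
```

The tip is now at about 0.147 m, between jar and ledge-floor height, and centred on the ledge. The gripper body is at about 0.235 m, clear of the raised gate end. I'll push slowly.

Call:
play_rows([
  [[0,0,0],[0.7,0,0.1],0],
  [[0,0,0],[1.4,0,0.2],0],
  [[0,0,0],[2,0,0.2],0],
  [[0,0,0],[2.5,0,0.2],0],
  [[0,0,0],[3,0,0.2],0],
  [[0,0,0],[3.5,0,0.2],0],
  [[0,0,0],[4,0,0.2],0],
  [[0,0,0],[4.5,0,0.2],0],
  [[0,0,0],[5,0,0.2],0],
  [[0,0,0],[5.5,0,0.2],0],
])

```text
clock: 12.55
ee_pos: [0.4952, 0.125, 0.102]
ee_rot: [3.14, -0.107, -0.0]
contact_force: [0.1, 0.9, 0.6]
opening: 0.0002
```

```bash
python3 - <<'E'
from h import *
from rig import viewer
where()
f=viewer.grab_frame('scene');cv2.imwrite('pics/scene8.png',cv2.resize(f[120:300,230:430,::-1],None,fx=3.3,fy=3.3,interpolation=3))
E
```

```text
t 12.55 stand [-0.1272  0.0024  0.102 ] F [0.1 0.9 0.6] open 0.0002
```

View pics/scene8.png

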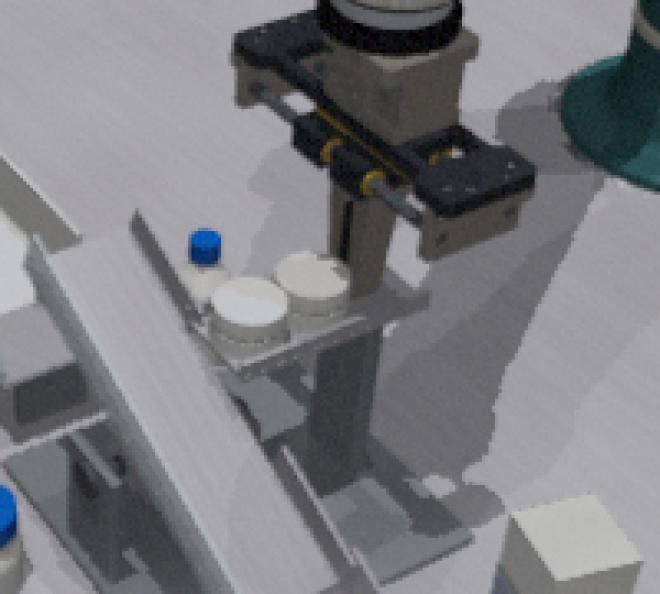

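Call:
play_rows([
  [[0,0,0],[0.5,0,0],0],
  [[0,0,0],[1,0,0],0],
  [[0,0,0],[1.5,0,0],0],
  [[0,0,0],[2,0,0],0],
  [[0,0,0],[2.5,0,0],0],
  [[0,0,0],[3,0,0],0],
  [[0,0,0],[3.5,0,0],0],
  [[0,0,0],[4,0,0],0],
  [[0,0,0],[4.4,0,0],0],
  [[0,0,0],[4.4,0,0],0],
])

```text
clock: 13.6
ee_pos: [0.5394, 0.122, 0.102]
ee_rot: [-3.14, 0.108, -0.001]
contact_force: [0.2, 0.2, 0.1]
opening: 0.0006
```

```bash
python3 - <<'E'
from h import *
from rig import viewer
where()
f=viewer.grab_frame('scene');cv2.imwrite('pics/scene9.png',cv2.resize(f[120:420,200:460,::-1],None,fx=2,fy=2,interpolation=3))
E
```

```text
t 13.6 stand [-0.083   0.0023  0.102 ] F [0.2 0.2 0.1] open 0.0006
```

View pics/scene9.png

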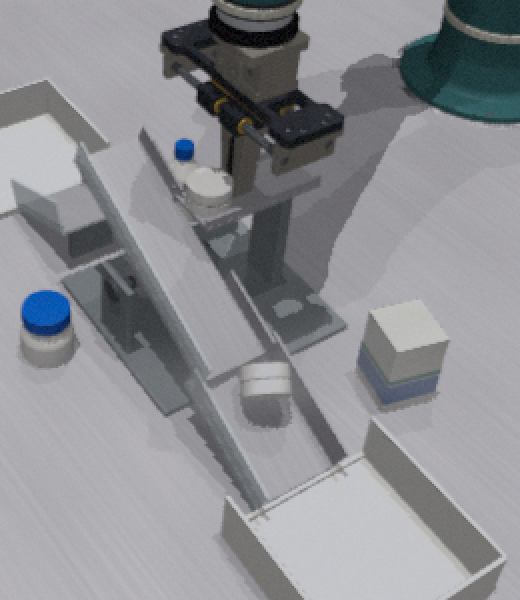

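The front jar is rolling down the left chute. I'll let it settle before pushing the second.

Call:
play_rows([
  [[0,0,0],[0,0,0],0],
  [[0,0,0],[0,0,0],0],
  [[0,0,0],[0,0,0],0],
  [[0,0,0],[0,0,0],0],
  [[0,0,0],[0,0,0],0],
  [[0,0,0],[0,0,0],0],
  [[0,0,0],[0,0,0],0],
  [[0,0,0],[0,0,0],0],
  [[0,0,0],[0,0,0],0],
  [[0,0,0],[0,0,0],0],
])

```text
clock: 14.65
ee_pos: [0.5387, 0.1221, 0.1021]
ee_rot: [3.14, -0.107, -0.0]
contact_force: [0.0, 0.4, 0.2]
opening: 0.0001
```

```bash
python3 - <<'E'
from h import *
from rig import viewer
where()
f=viewer.grab_frame('scene');cv2.imwrite('pics/scene10.png',cv2.resize(f[120:420,200:460,::-1],None,fx=2,fy=2,interpolation=3))
E
```

```text
t 14.65 stand [-0.0836  0.0024  0.1021] F [0.  0.4 0.2] open 0.0001
```

View pics/scene10.png

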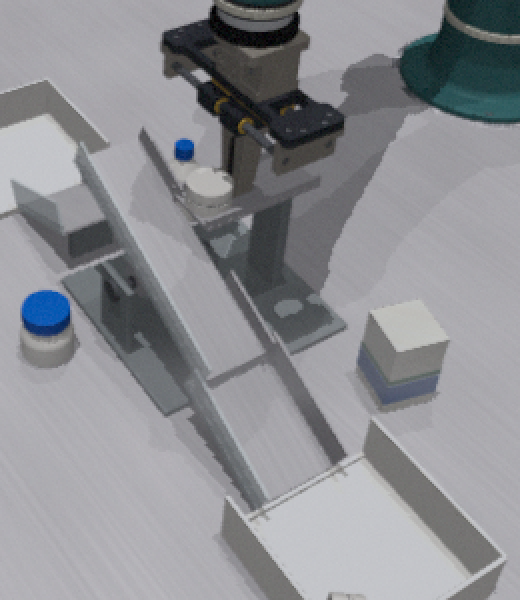

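The first jar is in the left tray, at the bottom of the picture. Now the second.

Call:
play_rows([
  [[0,0,0],[0.5,0,0],0],
  [[0,0,0],[1,0,0],0],
  [[0,0,0],[1.5,0,0],0],
  [[0,0,0],[2,0,0],0],
  [[0,0,0],[2.5,0,0],0],
  [[0,0,0],[3,0,0],0],
  [[0,0,0],[3.5,0,0],0],
  [[0,0,0],[4,0,0],0],
  [[0,0,0],[4.5,0,0],0],
  [[0,0,0],[5,0,0],0],
])

```text
clock: 15.7
ee_pos: [0.5891, 0.1186, 0.1021]
ee_rot: [3.14, -0.107, 0.0]
contact_force: [-0.4, -0.3, -0.5]
opening: 0.0004
```

```bash
python3 - <<'E'
from h import *
from rig import viewer
where()
f=viewer.grab_frame('scene');cv2.imwrite('pics/scene11.png',cv2.resize(f[120:420,200:460,::-1],None,fx=2,fy=2,interpolation=3))
E
```

```text
t 15.7 stand [-0.0331  0.0024  0.1021] F [-0.4 -0.3 -0.5] open 0.0004
```

View pics/scene11.png

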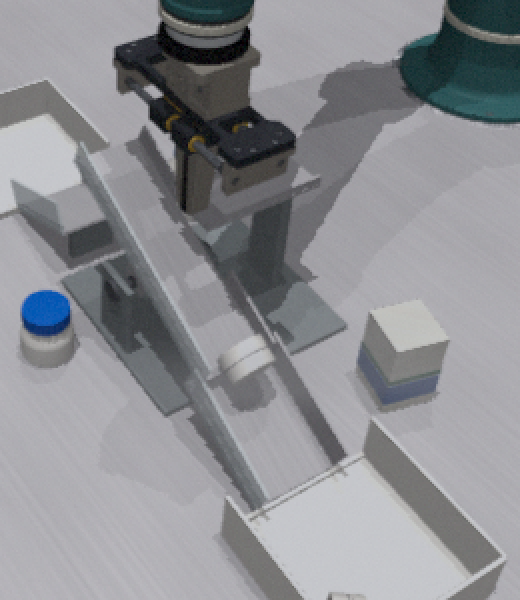

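The second jar is on its way down. I'll back the finger off along the ledge and lift it clear.

Call:
play_rows([
  [[0,0,0],[-1,0,0],0],
  [[0,0,0],[-3,0,0],0],
  [[0,0,0],[-5,0,-1],0],
  [[0,0,0],[-8,0,-3],0],
  [[0,0,0],[-11,0,-6],0],
  [[0,0,0],[-12,0,-9],0],
  [[0,0,0],[-12,0,-12],0],
  [[0,0,0],[-12,3,-15],0],
  [[0,0,0],[-12,7,-16],0],
  [[0,0,0],[-12,11,-16],0],
])

```text
clock: 16.75
ee_pos: [0.4614, 0.0166, 0.264]
ee_rot: [3.139, -0.104, 0.006]
contact_force: [0.5, -0.0, -0.5]
opening: 0.0001
```

Call:
play_rows([
  [[0,0,0],[-1,4,0],0],
  [[0,0,0],[-2,8,0],0],
  [[0,0,0],[-3,12,0],0],
  [[0,0,0],[-4,16,0],0],
  [[0,0,0],[-5,20,0],0],
  [[0,0,0],[-5,24,0],0],
  [[0,0,0],[-5,26,0],0],
  [[0,0,0],[-5,26,0],0],
  [[0,0,0],[-5,26,0],0],
  [[0,0,0],[-5,26,0],0],
])

```text
clock: 17.75
ee_pos: [0.3938, -0.2371, 0.262]
ee_rot: [-3.14, 0.103, 0.0]
contact_force: [-0.2, -0.2, -0.6]
opening: 0.0004
```

```bash
python3 - <<'E'
from h import *
from rig import viewer,nets
where()
for n in ['top','scene']:
    f=viewer.grab_frame(n);cv2.imwrite(f'pics/{n}12.png',f[...,::-1])
E
```

```text
t 17.75 stand [-0.2038 -0.3658  0.262 ] F [-0.2 -0.2 -0.6] open 0.0004
```

View pics/top12.png

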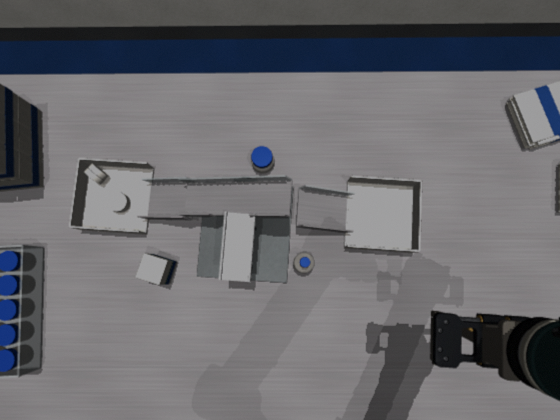

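View pics/scene12.png

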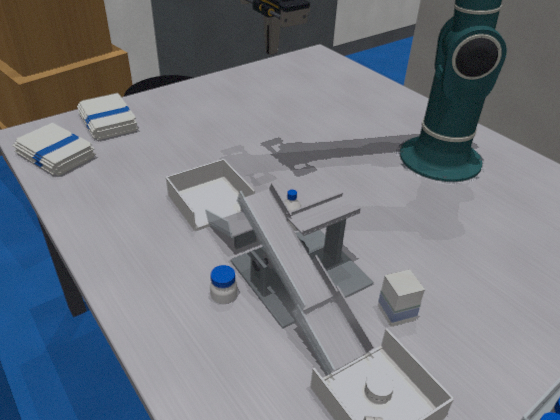

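Both jars are in the left tray in the top view, at (121,203) and (96,174). The gate leans left and the bystanders haven't moved. I'll check that everything has settled, then hand in.

Call:
play_rows([
  [[0,0,0],[0,0,0],0],
  [[0,0,0],[0,0,0],0],
  [[0,0,0],[0,0,0],0],
  [[0,0,0],[0,0,0],0],
  [[0,0,0],[0,0,0],0],
  [[0,0,0],[0,0,0],0],
  [[0,0,0],[0,0,0],0],
  [[0,0,0],[0,0,0],0],
  [[0,0,0],[0,0,0],0],
  [[0,0,0],[0,0,0],0],
])

```text
clock: 18.85
ee_pos: [0.3937, -0.2389, 0.2621]
ee_rot: [3.14, -0.107, -0.0]
contact_force: [0.9, -0.1, -0.6]
opening: 0.0002
```

```bash
python3 - <<'E'
from h import *
from rig import viewer,manip
f=viewer.grab_frame('top')[...,::-1];a=cv2.imread('pics/top12.png');b=cv2.imread('pics/top0.png')
d=lambda p,q,s:np.abs(p[s].astype(int)-q[s]).max(-1)
s=np.s_[160:235,70:155];print('tray change',d(f,a,s).mean(),(d(f,a,s)>40).sum())
for n,s in dict(carton=np.s_[250:288,132:180],bottle=np.s_[250:276,292:318],tall=np.s_[144:175,249:277]).items(): print(n,d(f,b,s).mean(),(d(f,b,s)>60).sum())
cv2.imwrite('pics/top13.png',cv2.resize(f[140:300,60:440],None,fx=2.1,fy=2.1,interpolation=3))
E
```

```text
tray change 1.211450980392157 0
carton 4.993421052631579 0
bottle 5.072485207100592 0
tall 4.716589861751152 0
```

View pics/top13.png

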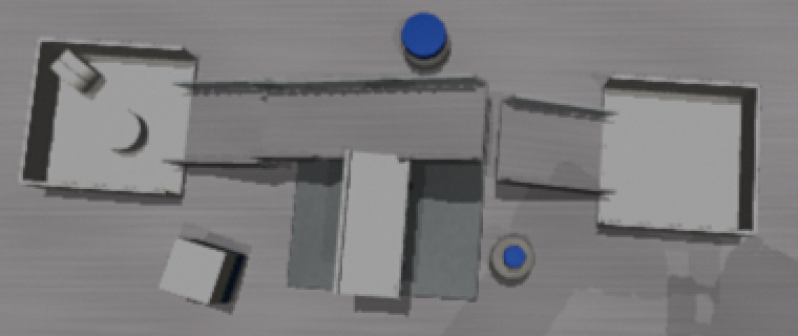

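Everything is at rest, so I'm handing in.

```bash
python3 -c "
from rig import manip
print(manip.close_job())"
```

```text
the job is handed in; nothing more can be done
None
```

The job is done and handed in at about 19 s of the 48 s. The gate now leans left, and both jars slid down by themselves into the left tray.

- **Gate:** it started with its left end up. My first press stopped short and it did not tip. In the pictures the real fingertip sat above the reported TCP, about 27 mm at first look and nearer 40 mm by later estimates. A second, deeper press tipped it, and it stayed over.
- **Jars:** I pushed the rear jar along the ledge with the closed fingers. The front jar dropped and settled in the tray first, then the second followed. Both tumbled a little on the way down; one lies on its side in the tray. I did not touch either after it left the gate.
- **Last checks:** pictures one second apart showed no change in the left tray. The carton, bottle and tall jar look the same as in the first picture, and the arm was clear of everything. The force readings I took between moves stayed around 1 N. I did not track down the cause of the fingertip height disagreement.

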